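# Clear the basket off the ultrasonic bath and hold its lid open

### The job

The draining basket has been left standing on the lid of the small ultrasonic bath. Keeping it upright, hang it by its handle on the two-pronged hook of the drain stand and let go of it; then raise the bath's lid to 60 degrees from closed, never much steeper, so that what clings to its underside runs back into the tank, and finish while still holding it there: the hinge does not stay up by itself and a colleague is about to reach in with both hands. Do not shift the timer or the covered dish.

Things in the scene. Friction and masses are not known exactly. Their poses are not given: they have to be found in the camera images.
- bath: benchtop ultrasonic bath, immovable steel box 140 mm deep (its x), 176 wide (its y), 110 high, with an open tank under a flat lid 6 mm thick; control strip and knob on its front. Origin: centre of its underside on the bench. x points from front to rear (the front, with the lid handle, looks to -x), z up. A tall cycler stands to the left of it
- lid (a joint): angle of the bath's lid in rad: 0 closed (lies flat on the bath), grows as the front edge rises; 60 degrees is 1.047. Hinge stop at 1.40. The lid weighs about 0.35 kg and falls shut from any angle when let go; about 2 N lift at its handle raises it
- lid_handle (a point): centre of the lid's handle bar: round black sleeve 11 mm thick, 58 mm long, along the bath's y, on two thin arms 80 mm apart. It stands out 35 mm in front of the lid's front edge, level with the lid, so fingers fit on both sides of it from above at any lid angle and it can turn between them. Closed: 113 mm above the bench. Axes turn with the lid (x from handle to hinge, y along the bar)
- lid_hinge (a point): point on the hinge axis at the middle of the lid's rear edge, 113 mm above the bench; the axis runs along the bath's y. At lid angle a the handle bar is 184*cos(a) mm ahead (bath's -x) of it and 184*sin(a) mm above it
- basket: loose steel wire basket 80 x 112 x 45 mm (x, y, z) with a rigid upright bail handle, about 0.28 kg with two small beakers fixed upside down in it (tops 60 mm above its underside, so 50 mm of room below the handle for the prongs, which enter level along its x). Starts standing on the closed lid. Origin: centre of its underside; z up; handle bar along its y
- basket_handle (a point): centre of the top bar of the basket's handle, 115 mm above the basket's underside, over its middle. The bar runs along the basket's y: in its middle a black grip sleeve 10 mm thick and 44 mm long, then on both sides bare wire 5 mm thick out to 43 mm from the middle, where the bail slopes down to the basket's ends. Axes as the basket
- stand: drain stand, fixed: grey base 120 x 84 x 12 mm (from 45 mm in front of to 75 mm behind its origin), a rod 258 mm tall 55 mm behind (+x), and a hook of two prongs 6 mm thick, 64 mm apart centre to centre (room for grip sleeve and fingers between them), pointing to its -x; the cross bar that joins them is at the rod. Origin: on the bench, on the prongs' centre line; z up
- hook_seat (a point): where the middle of the basket's handle bar is to lie, midway between the prongs, level with their upper surface, 233 mm above the bench. Each prong has a level saddle 16 mm to the front and rear of it, then a tip 18 mm higher in front and a shoulder 6 mm higher behind. The bar lies across both prongs, along the stand's y (either way round); its centre is then 2.5 mm above this point
- timer: bench timer 62 x 62 x 20 mm, loose, to be left alone. Origin: centre of its underside
- petri: covered round dish 58 mm across, 15 mm high, loose, to be left alone. Origin: centre of its underside

How it is judged:
By the outcome, as a careful person would: the job done as asked, in the order asked, and still so for the second after the job is handed in, while the arm keeps its last pose, push and grip.
It also fails if it takes over 61 s, if anything falls off the work surface, if the arm or the gripper's body presses on something with over 40 N, if the wrist force passes 120 N, or if a joint passes its speed limit or range.

### The arm

A 6-joint arm with a two-finger parallel gripper is mounted at the origin on a cart in front of the work surface, level with it; the furniture and walls round the work are solid. World frame = base frame: x ahead of the robot, y to its left, z up, the work surface at z = 0. Lengths are in mm, angles in rad, forces in N, time in s.
With the tool pointing down it reaches from about 275 to 1000 mm from the base axis. Payload 8.4 kg.
Tool frame: the origin (TCP) lies midway between the tips of the shut fingers; the grasp point (between the pads) lies 19 mm behind it; z points along the fingers, y is the line along which they close (so a half turn about z gives the same grasp; the last joint's range is limited). The gripper opens to 85 mm and grips with 20 to 120 N. Pads are 22 mm wide; open, the fingers measure 114 mm over their backs; the gripper's body (76 mm by 85 mm) begins 54 mm behind the grasp point. The pads swing forward as they close: fully open they stand 13 mm farther back than shut.
Start: joints at [-1.196, 0.353, 1.633, -0, 1.155, -0.002], TCP at [229.965, -581.157, 231.281] pointing down, gripper open.
Joint ranges: [-2.63, 2.63], [-0.92, 2.1], [0.06, 2.66], [-1.3, 4.44], [0, 2.69], [-3.02, 3.02]. Speed limits (rad/s): [2.22, 2.22, 2.79, 3.14, 3.14, 3.14].

### API

Orientations are given as [roll, pitch, yaw] about the fixed x, y, z axes, in that order (R = Rz(yaw) Ry(pitch) Rx(roll)).
In Python, from rig import r gives the robot as it stands.
- The arm moves only by the tool servo_tool, never from a script. Its argument "deltas" is a list of rows, each an object of numbers: "x", "y", "z": the shift along the world's x, y, z in mm; "rx", "ry", "rz": the turn, a rotation vector about the world's x, y, z in rad; "gripper": the gripper's target within -1 to 1 (fully open at 1, half-way at 0, shut at -1). A call has 1 to 10 rows; each row is the pose to reach, as a shift and turn from the pose commanded when the call began; what a row does not reach only later rows make up. A row lasts 1/10 s, in which the tool goes at most 50 mm and 8.59 degrees, less where a joint would pass 70% of its speed; a pose out of reach is approached as far as the arm can. A call with a gripper value outside its range is refused whole. The fingers move at their own pace and stop on an object; "newtons" is the grip in N (left out, the last holds). Time passes only in rows, so rows that repeat a pose let the fingers close. It gives the time, the measured TCP pose, the force, the opening and the grip force at its end, in the units of the state.
- r.sense(): the state, without advancing time (a new reading comes with each control period).
- r.grab_frame(name): name is "scene" or "top"; returns the picture (420x560x3 uint8, blue, green, red); there is no depth.
- r.camera_params(name): a dict with "mtx" (3x3 intrinsics, pixels), "eye" and "orientation" of the camera in the world. Camera axes: x right, y down, z forward; pixel columns grow to the right and rows downward; lengths in mm; the calibration is good to about 2 mm. A picture is of the moment at which its call begins. camera_params takes no time and is no camera call.
- r.sign_off(): hands the job in; it is judged then, once.
Trained networks look in the newest picture that a camera, given by its name, has taken for a name from the list of things; names that differ only in an ending like _2 or _b are one class to them, and where a whole thing is asked for, a point or a joint stands for the part that bears it (a point fixed in the world has none). Each returns a list of dicts, best first, with "conf" (0 to 1); they miss things now and then, are a little off and sometimes report something else, mostly with a low value. They report only what shows in the picture. A call takes as long as a camera call.
- r.recognise(name, camera): "box" ([left, top, width, height] in pixels, round what is visible of it).
The state is a dict: "clock": time; "qpos": joint angles; "qvel": joint speeds; "joint_efforts": joint torques, N m; "eef_pos": TCP position; "tcp_rot": TCP orientation; "contact_force": force on the tool from outside, world axes, zero at the start; "wrist_torque": the same for the moment, N m; "opening": opening from 0.0 (shut) to 1.0 (fully open); "grasp_force": force on a finger pad.
Only numpy, scipy, OpenCV 4.12 (cv2) and the standard library are available. Lean on these libraries where they do the work, as an engineer would, in place of code of your own. Each camera call takes 0.05 s, during which the arm holds its last target. There are 200 camera calls.

## Working session

There is one attempt and no reset: what is moved stays moved. The work goes in short steps, Python scripts to look and compute and a tool call to move; the robot and the scene stay as the last step left them, time stands still between calls to the robot, and variables do not carry over. Pictures are saved under pics/ and viewed, at most 10 in all, crops included, and the job is handed in when it is done.

Besides the shell and the picture viewer there is one more tool, called after "Request:" as name(argument=value, ...) on one line, values as JSON. servo_tool: Moves the arm, as the interface text tells. Its arguments: {"type":"object","properties":{"deltas":{"type":"array","items":{"type":"object","properties":{"x":{"type":"number"},"y":{"type":"number"},"z":{"type":"number"},"rx":{"type":"number"},"ry":{"type":"number"},"rz":{"type":"number"},"gripper":{"type":"number"}}}},"newtons":{"type":"number"}},"required":["deltas"]}

```bash
ls; mkdir -p pics; cat > h.py <<'E'
from rig import r
import numpy as np, cv2
from scipy.spatial.transform import Rotation as R
def cam(n):
    c=r.camera_params(n); return c
E
python3 - <<'E'
from h import *
ims=[]
for n in("scene","top"):
    c=r.camera_params(n); print(n,c)
    cv2.imwrite(f"pics/{n}0.png",r.grab_frame(n))
    for t in("bath","lid_handle","basket","basket_handle","stand","timer","petri"):
        try: print(t,[(d['box'],round(d['conf'],2)) for d in r.recognise(t,n)[:2]])
        except Exception as e: print(t,e)
print(r.sense())
E
```

```text
pics
scene {'mtx': array([[429.4454539 ,   0.        , 278.45480505],
       [  0.        , 429.4454539 , 204.58545013],
       [  0.        ,   0.        ,   1.        ]]), 'eye': array([  -3.6316212 , -792.87241038,  567.48430073]), 'orientation': array([-2.10876695, -0.00307778, -0.85679425])}
bath [([196.5, 183.6, 34.3, 79.9], 0.85)]
lid_handle [([195.0, 182.6, 29.7, 40.6], 0.89)]
basket [([227.8, 288.0, 39.9, 32.3], 0.61)]
basket_handle []
stand [([289.5, 172.4, 88.3, 142.4], 0.58)]
timer [([228.7, 287.3, 37.0, 36.0], 0.86)]
petri [([194.2, 182.0, 39.0, 80.8], 0.65)]
top {'mtx': array([[479.10635795,   0.        , 280.67895411],
       [  0.        , 479.10635795, 200.90753748],
       [  0.        ,   0.        ,   1.        ]]), 'eye': array([ 475.7386162 , -293.82045275, 1037.98965755]), 'orientation': array([-3.07933319, -0.02042019, -1.545394  ])}
bath [([183.9, 135.0, 113.3, 116.5], 0.59)]
lid_handle [([182.9, 135.2, 115.6, 116.3], 0.86)]
basket [([221.9, 156.2, 57.2, 70.9], 0.85)]
basket_handle [([227.2, 154.8, 50.3, 70.9], 0.57), ([286.0, 154.7, 24.8, 27.5], 0.57)]
stand
[... 187 characters left out ...]
], 0.47)]
{'clock': 0.8, 'qpos': array([-1.19644843e+00,  3.52954750e-01,  1.63336799e+00, -7.83629177e-06,
        1.15515331e+00, -2.44801110e-03]), 'qvel': array([-0.00102996,  0.00063147,  0.0006339 ,  0.00049149,  0.00205887,
       -0.00096551]), 'joint_efforts': array([-4.75136367e-04, -6.05112076e+01, -3.42432082e+01,  6.42580994e-05,
        7.98400342e-04, -2.88952504e-05]), 'eef_pos': array([ 229.94891728, -581.20457316,  231.32297245]), 'tcp_rot': array([3.14147606e+00, 7.45489333e-06, 3.76799068e-01]), 'contact_force': array([-0.83379729, -0.02117432,  0.46157464]), 'wrist_torque': array([ 0.04445201,  0.01088346, -0.04648187]), 'grasp_force': 0.0, 'opening': 1.0013657259803361}
```

```bash
python3 - <<'E'
import cv2
a=cv2.imread("pics/top0.png")[100:300,160:440]; cv2.imwrite("pics/topc.png",cv2.resize(a,None,fx=2.85,fy=2.85,interpolation=cv2.INTER_CUBIC))
a=cv2.imread("pics/scene0.png"); cv2.imwrite("pics/sc.png",cv2.resize(a,(800,600),interpolation=cv2.INTER_CUBIC))
E
```

```text
(no output)
```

View pics/topc.png

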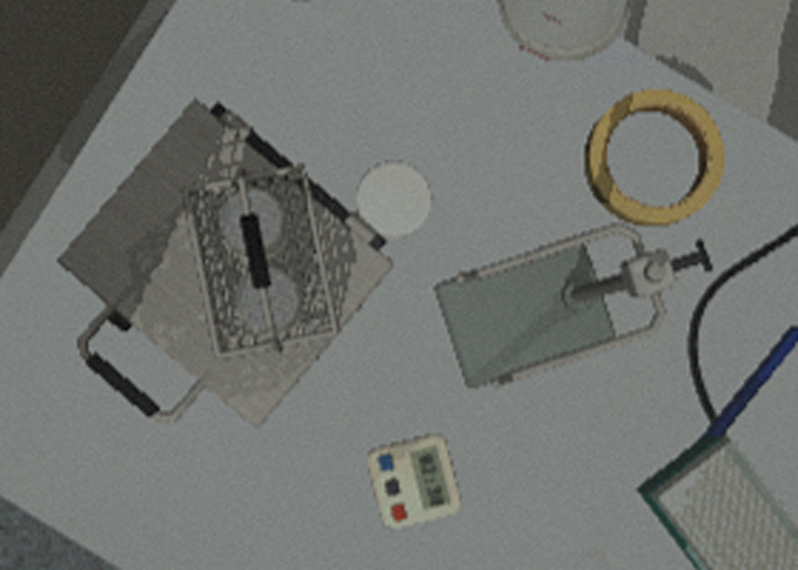

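View pics/sc.png

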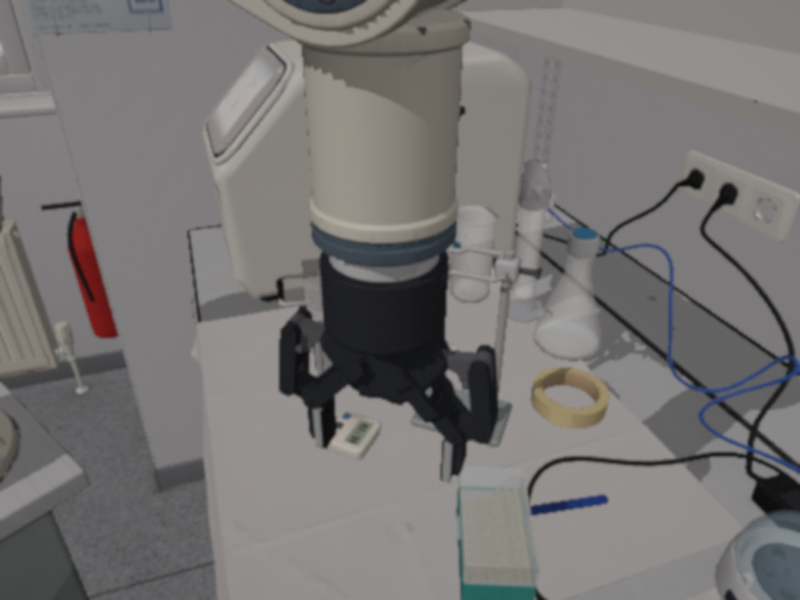

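The top view shows the lid, with its handle sleeve at crop (90,360)-(155,412) and the basket grip at (248,217)-(262,287). The stand base and prongs are at (437..660, 225..385). In the scene view the arm hides the bath.

```bash
cat >> h.py <<'E'
from scipy.optimize import least_squares
def proj(n,P):
    c=r.camera_params(n); M=R.from_euler('xyz',c['orientation']).as_matrix()
    q=(np.atleast_2d(P)-c['eye'])@M; q=q@np.array(c['mtx']).T
    return q[:,:2]/q[:,2:]
def fit(n,L,uv,p0,s=2.85,o=(160,100)):
    L=np.array(L,float); uv=np.array(uv)/s+np.array(o)
    def W(p): 
        c,s_=np.cos(p[2]),np.sin(p[2]); 
        return np.c_[p[0]+c*L[:,0]-s_*L[:,1],p[1]+s_*L[:,0]+c*L[:,1],L[:,2]]
    f=lambda p:(proj(n,W(p))-uv).ravel()
    best=min((least_squares(f,[p0[0],p0[1],a],x_scale=[100,100,1]) for a in np.arange(-3,3,1)),key=lambda s:s.cost)
    return best.x,np.round(f(best.x).reshape(-1,2),1)
E
python3 - <<'E'
from h import *
np.set_printoptions(suppress=True,precision=3)
print(fit("top",[[70,88,116],[-70,88,116],[-70,-88,116],[70,-88,116],[-114,29,113],[-114,-29,113]],[(197,100),(60,261),(262,425),(390,263),(90,358),(155,413)],(500,-200)))
b=fit("top",[[0,22,231],[0,-22,231],[40,56,161],[-40,56,161],[-40,-56,161],[40,-56,161]],[(248,217),(262,287),(303,172),(190,190),(218,354),(338,328)],(500,-200)); print(b)
print(fit("top",[[0,22,231],[0,-22,231]],[(248,217),(262,287)],(500,-200)))
print(fit("top",[[-45,42,12],[-45,-42,12],[75,42,12],[75,-42,12]],[(437,288),(470,387),(585,245),(615,335)],(500,-400)))
for z in (231,):pass
E
python3 - <<'E'
import cv2
a=cv2.imread("pics/top0.png")[165:245,300:420]; cv2.imwrite("pics/st.png",cv2.resize(a,None,fx=6,fy=6,interpolation=cv2.INTER_CUBIC))
E
```

```text
(array([ 550.63 , -232.632,   -0.665]), array([[-0.7, -0.5],
       [ 0.6, -1.7],
       [ 0.1, -0.8],
       [ 1.6, -0.1],
       [-1. ,  1.5],
       [-0.6,  1.5]]))
(array([ 546.605, -256.773,   -1.35 ]), array([[ 0.6, -0.7],
       [ 0.6,  0.2],
       [ 0.9, -2.7],
       [-2.1, -0.7],
       [-0.5,  1.6],
       [ 0.4,  2.2]]))
(array([ 546.207, -255.792,   -1.345]), array([[-0.1, -0.4],
       [ 0.1,  0.4]]))
(array([ 519.309, -437.455,   -1.232]), array([[-1. , -1. ],
       [-0.4,  1.5],
       [-0.2, -3. ],
       [ 1.6,  2.5]]))
```

View pics/st.png

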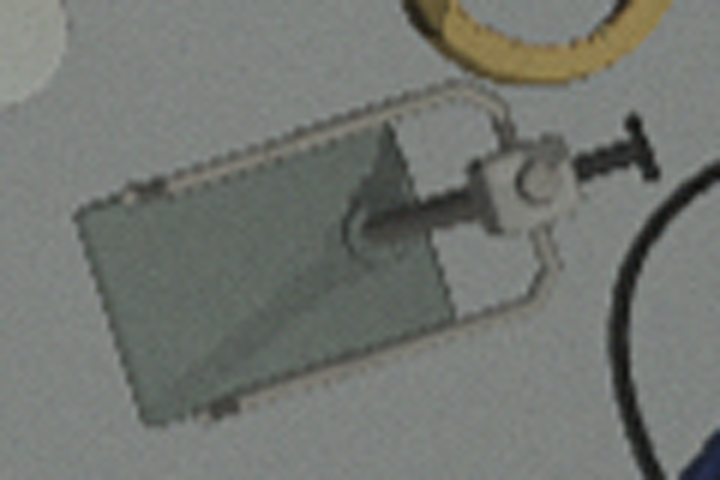

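The crop shows both prongs pointing image-left, with tips near (130,192) and (208,412). The rod foot is at (365,228) and the rod top at (540,178).

```bash
python3 - <<'E'
from h import *
np.set_printoptions(suppress=True,precision=2)
o=np.array((300,165.))
px=lambda l:np.array(l)/6.+o
obs=px([(111,319),(421,219),(365,226),(540,180)]); L0=np.array([[-45,0,12],[75,0,12],[55,0,12],[55,0,258]],float)
pr=px([(200,175),(440,95),(250,398),(520,308)])
def W(p,L):
    c,s=np.cos(p[2]),np.sin(p[2]); return np.c_[p[0]+c*L[:,0]-s*L[:,1],p[1]+s*L[:,0]+c*L[:,1],L[:,2]]
def f(p):
    L=np.array([[p[3],32,230],[p[4],32,230],[p[5],-32,230],[p[6],-32,230]])
    return np.r_[(proj("top",W(p,L0))-obs).ravel(),(proj("top",W(p,L))-pr).ravel()]
s=least_squares(f,[519,-437,-1.23,0,40,0,40],x_scale=[100,100,1,10,10,10,10])
print(s.x,np.round(f(s.x).reshape(-1,2),1))
p=s.x
for x,y,z in[(-16,32,230),(-30,32,250),(-16,-32,230),(-30,-32,250),(16,32,230)]:
    print(x,y,(proj("top",W(p,np.array([[x,y,z]],float)))-o)*6)
E
```

```text
[ 520.18 -435.85   -1.22  -28.64   43.45  -35.73   45.02] [[-0.8  0.2]
 [ 0.2 -0.8]
 [ 0.8  1. ]
 [-0.   0.1]
 [-0.  -0. ]
 [-0.  -0.1]
 [-0.  -0. ]
 [-0.1 -0.2]]
-16 32 [[242.1  160.59]]
-30 32 [[204.71 170.76]]
-16 -32 [[316.02 375.48]]
-30 -32 [[280.4  391.27]]
16 32 [[348.63 124.86]]
```

Request:
servo_tool(deltas=[{"z": 40, "gripper": 0.3}, {"z": 90, "gripper": 0.3}, {"x": 50, "y": 40, "z": 90, "rz": -0.05}, {"x": 85, "y": 85, "z": 90, "rz": -0.1}, {"x": 120, "y": 120, "z": 90, "rz": -0.15}, {"x": 155, "y": 160, "z": 90, "rz": -0.15}, {"x": 190, "y": 195, "z": 90, "rz": -0.15}, {"x": 225, "y": 230, "z": 90, "rz": -0.15}, {"x": 240, "y": 250, "z": 90, "rz": -0.15}, {"x": 240, "y": 250, "z": 90, "rz": -0.15}])

```text
invalid input
```

```bash
python3 - <<'E'
from h import *
for n in("scene","top"):
    cv2.imwrite(f"pics/{n}1.png",r.grab_frame(n))
a=cv2.imread("pics/scene1.png"); cv2.imwrite("pics/sc1.png",cv2.resize(a,(800,600),interpolation=cv2.INTER_CUBIC))
s=r.sense();print(s['eef_pos'],s['tcp_rot'],s['clock'])
E
```

```text
[ 229.97136288 -581.17699545  231.32243231] [ 3.14150385e+00 -1.04123740e-05  3.76780880e-01] 0.9
```

View pics/sc1.png

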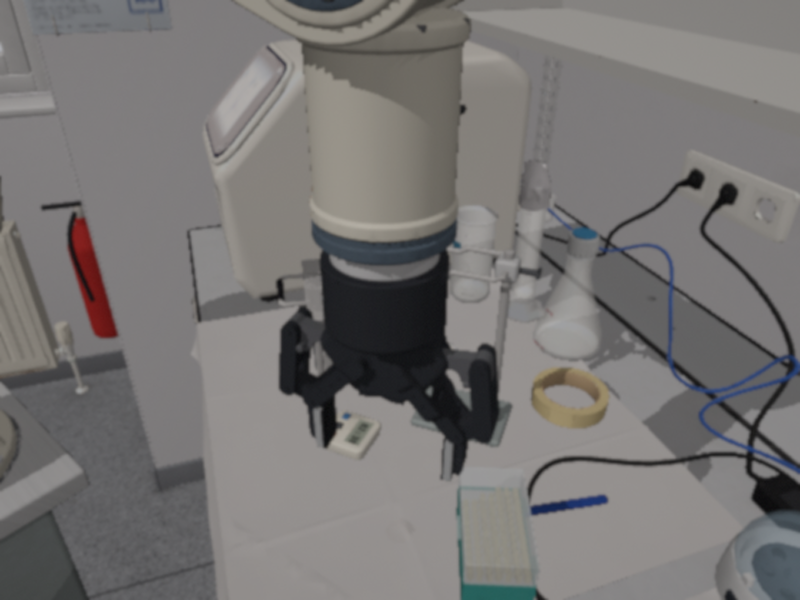

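The arm did not move because the call was refused, and the picture is unchanged. I'll retry with every key given.

Request:
servo_tool(deltas=[{"x": 0, "y": 0, "z": 40, "rx": 0, "ry": 0, "rz": 0, "gripper": 0.3}, {"x": 0, "y": 0, "z": 90, "rx": 0, "ry": 0, "rz": 0, "gripper": 0.3}], newtons=40)

```text
clock: 1.1
eef_pos: [229.4, -579.8, 319.8]
tcp_rot: [-3.136, -0.0, 0.377]
contact_force: [0.1, -0.3, 0.9]
opening: 0.694
grasp_force: 0.0
```

Request:
servo_tool(deltas=[{"x": 35, "y": 35, "z": 0, "rx": 0, "ry": 0, "rz": -0.05, "gripper": 0.3}, {"x": 70, "y": 75, "z": 0, "rx": 0, "ry": 0, "rz": -0.1, "gripper": 0.3}, {"x": 105, "y": 115, "z": 0, "rx": 0, "ry": 0, "rz": -0.15, "gripper": 0.3}, {"x": 140, "y": 155, "z": 0, "rx": 0, "ry": 0, "rz": -0.15, "gripper": 0.3}, {"x": 175, "y": 190, "z": 0, "rx": 0, "ry": 0, "rz": -0.15, "gripper": 0.3}, {"x": 210, "y": 230, "z": 0, "rx": 0, "ry": 0, "rz": -0.15, "gripper": 0.3}, {"x": 240, "y": 260, "z": 0, "rx": 0, "ry": 0, "rz": -0.15, "gripper": 0.3}, {"x": 270, "y": 280, "z": 0, "rx": 0, "ry": 0, "rz": -0.15, "gripper": 0.3}, {"x": 270, "y": 280, "z": 0, "rx": 0, "ry": 0, "rz": -0.15, "gripper": 0.3}], newtons=40)

```text
clock: 2.0
eef_pos: [503.4, -298.1, 321.3]
tcp_rot: [-3.141, -0.002, 0.231]
contact_force: [0.1, -0.9, 0.2]
opening: 0.651
grasp_force: 0.0
```

```bash
python3 - <<'E'
from h import *
for n in("scene","top"):
    cv2.imwrite(f"pics/{n}2.png",r.grab_frame(n))
a=cv2.imread("pics/scene2.png")[110:330,130:410]; cv2.imwrite("pics/sc2.png",cv2.resize(a,None,fx=2.7,fy=2.7,interpolation=cv2.INTER_CUBIC))
s=r.sense();print(s['eef_pos'],s['tcp_rot'],s['clock'],s['qpos'])
E
```

```text
[ 500.42813118 -300.44483964  321.10049859] [-3.14155000e+00  4.87783714e-04  2.29001356e-01] 2.1 [-5.43083635e-01  2.16014031e-01  1.61800044e+00 -3.20745712e-04
  1.30795743e+00  7.98794742e-01]
```

View pics/sc2.png

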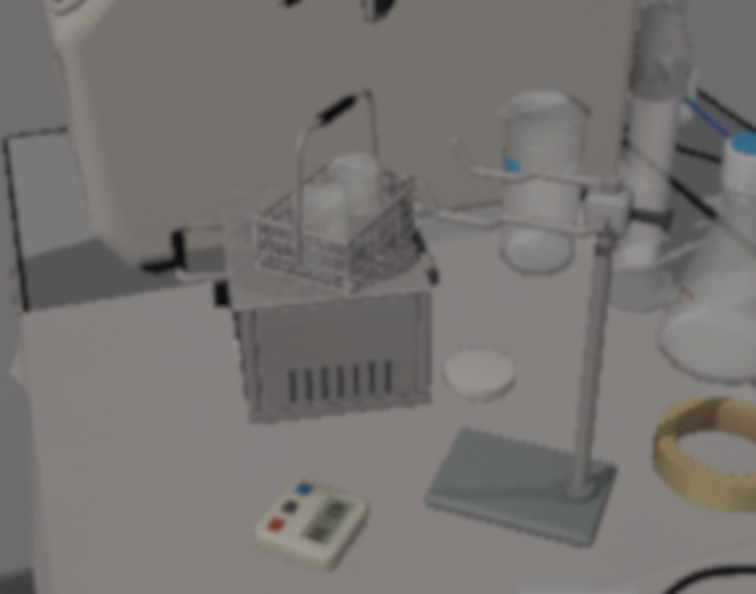

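The scene crop is clear. The basket grip centre is near (337,107), the near prong bends up at (437,212) to its tip at (418,182), and the far prong at (474,170) to (458,143).

```bash
python3 - <<'E'
from h import *
np.set_printoptions(suppress=True,precision=1)
S=lambda p:np.array(p)/2.7+(130,110); T=lambda p:np.array(p)/2.85+(160,100); T6=lambda p:np.array(p)/6+(300,165)
def tri(a,b):
    f=lambda P:np.r_[proj("scene",P)[0]-a,proj("top",P)[0]-b]
    s=least_squares(f,[520,-300,200.],x_scale=100.); return s.x,s.fun
print("grip",tri(S((337,107)),T((255,252))))
print("tip near",tri(S((418,182)),T6((207,412))))
print("tip far",tri(S((458,143)),T6((129,193))))
print("hinge end right",tri(S((433,277)),T((381,243))))
def W(p,L):
    L=np.array(L,float);c,s=np.cos(p[2]),np.sin(p[2]); return np.c_[p[0]+c*L[:,0]-s*L[:,1],p[1]+s*L[:,0]+c*L[:,1],L[:,2]]
st=(520.2,-435.9,-1.22)
L=[[-16,-32,230],[-16,32,230],[-45,-42,12],[-45,42,12],[75,42,12],[75,-42,12],[55,0,258]]
print((proj("scene",W(st,L))-(130,110))*2.7)
ba=(550.6,-232.6,-.665)
print((proj("scene",W(ba,[[-70,-88,116],[70,-88,116],[-70,-88,0],[70,-88,0]]))-(130,110))*2.7)
E
```

```text
grip (array([ 546.4, -256.3,  233.3]), array([-0.4,  0. ,  0.2, -0.2]))
tip near (array([ 472.5, -397.3,  249.6]), array([ 1. , -0.1, -0.8,  0.7]))
tip far (array([ 533.8, -376.6,  246.9]), array([-0.3,  0. ,  0.2, -0.2]))
hinge end right (array([ 564.3, -335.1,  114. ]), array([ 0.4, -0. , -0.3,  0.2]))
[[477.6 221.4]
 [507.7 176.1]
 [421.8 494.9]
 [459.8 423. ]
 [617.9 461. ]
 [591.9 539.6]
 [610.9 176.4]]
[[240.  306.1]
 [433.3 286.4]
 [250.4 434. ]
 [430.7 412.3]]
```

Request:
servo_tool(deltas=[{"x": 25, "y": 25, "z": 0, "rx": 0, "ry": 0, "rz": 0, "gripper": 0.2}, {"x": 46, "y": 44, "z": 0, "rx": 0, "ry": 0, "rz": 0, "gripper": 0.2}, {"x": 46, "y": 44, "z": 0, "rx": 0, "ry": 0, "rz": 0, "gripper": 0.2}, {"x": 46, "y": 44, "z": -30, "rx": 0, "ry": 0, "rz": 0, "gripper": 0.2}, {"x": 46, "y": 44, "z": -55, "rx": 0, "ry": 0, "rz": 0, "gripper": 0.2}, {"x": 46, "y": 44, "z": -75, "rx": 0, "ry": 0, "rz": 0, "gripper": 0.2}, {"x": 46, "y": 44, "z": -92, "rx": 0, "ry": 0, "rz": 0, "gripper": 0.2}, {"x": 46, "y": 44, "z": -108, "rx": 0, "ry": 0, "rz": 0, "gripper": 0.2}, {"x": 46, "y": 44, "z": -108, "rx": 0, "ry": 0, "rz": 0, "gripper": 0.2}, {"x": 46, "y": 44, "z": -108, "rx": 0, "ry": 0, "rz": 0, "gripper": 0.2}], newtons=40)

```text
clock: 3.1
eef_pos: [545.2, -258.2, 213.6]
tcp_rot: [-3.142, 0.001, 0.226]
contact_force: [0.0, 0.1, 0.1]
opening: 0.598
grasp_force: 0.0
```

```bash
python3 - <<'E'
from h import *
ims=[cv2.resize(r.grab_frame("scene")[120:230,190:320],(520,440)),cv2.resize(r.grab_frame("top")[130:270,190:280],(280,440))]
cv2.imwrite("pics/g3.png",np.hstack(ims))
s=r.sense();print(s['eef_pos'],s['tcp_rot'],s['clock'],s['contact_force'])
E
```

```text
[ 546.05796852 -258.05295838  214.42705114] [ 3.14053353e+00 -1.07349051e-03  2.26070360e-01] 3.2 [ 1.03916463 -0.32474933  0.1867042 ]
```

View pics/g3.png

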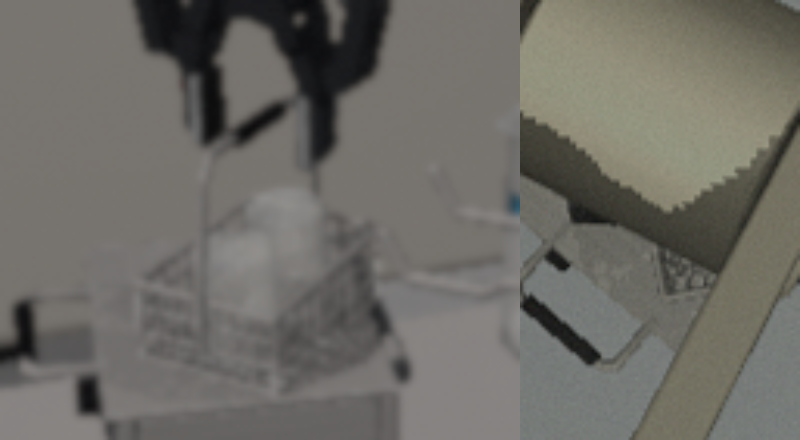

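The fingers straddle the black grip sleeve at (260,122), so I close on it.

Request:
servo_tool(deltas=[{"x": 0, "y": 0, "z": 0, "rx": 0, "ry": 0, "rz": 0, "gripper": -1}, {"x": 0, "y": 0, "z": 0, "rx": 0, "ry": 0, "rz": 0, "gripper": -1}, {"x": 0, "y": 0, "z": 0, "rx": 0, "ry": 0, "rz": 0, "gripper": -1}, {"x": 0, "y": 0, "z": 0, "rx": 0, "ry": 0, "rz": 0, "gripper": -1}, {"x": 0, "y": 0, "z": 0, "rx": 0, "ry": 0, "rz": 0, "gripper": -1}, {"x": 0, "y": 0, "z": 0, "rx": 0, "ry": 0, "rz": 0, "gripper": -1}, {"x": 0, "y": 0, "z": 0, "rx": 0, "ry": 0, "rz": 0, "gripper": -1}], newtons=50)

```text
clock: 3.9
eef_pos: [546.1, -257.0, 213.8]
tcp_rot: [3.142, -0.0, 0.227]
contact_force: [-1.5, 2.0, 5.5]
opening: 0.094
grasp_force: 48.9
```

Request:
servo_tool(deltas=[{"x": 0, "y": 0, "z": 5, "rx": 0, "ry": 0, "rz": 0, "gripper": -1}, {"x": 0, "y": 0, "z": 13, "rx": 0, "ry": 0, "rz": 0, "gripper": -1}, {"x": 0, "y": 0, "z": 22, "rx": 0, "ry": 0, "rz": 0, "gripper": -1}, {"x": 0, "y": 0, "z": 30, "rx": 0, "ry": 0, "rz": 0, "gripper": -1}, {"x": 0, "y": 0, "z": 36, "rx": 0, "ry": 0, "rz": 0, "gripper": -1}, {"x": 0, "y": 0, "z": 36, "rx": 0, "ry": 0, "rz": 0, "gripper": -1}, {"x": 0, "y": 0, "z": 36, "rx": 0, "ry": 0, "rz": 0, "gripper": -1}], newtons=50)

```text
clock: 4.6
eef_pos: [545.9, -257.2, 249.4]
tcp_rot: [3.141, -0.0, 0.227]
contact_force: [-0.3, 0.3, -3.0]
opening: 0.103
grasp_force: 48.6
```

```bash
python3 - <<'E'
from h import *
c,s=np.cos(-1.22),np.sin(-1.22)
e=r.sense()['eef_pos']; print(e, r.sense()['tcp_rot'])
for x in(-105,-80,-40,0): print(x, np.round(np.array([520.2+c*x,-435.9+s*x])-e[:2],1))
E
```

```text
[ 545.93433107 -257.15633963  249.35203282] [ 3.14149985e+00 -1.09386973e-04  2.26784374e-01]
-105 [-61.8 -80.1]
-80 [ -53.2 -103.6]
-40 [ -39.5 -141.2]
0 [ -25.7 -178.7]
```

Request:
servo_tool(deltas=[{"x": -8, "y": -10, "z": 0, "rx": 0, "ry": 0, "rz": 0.02, "gripper": -1}, {"x": -20, "y": -26, "z": 0, "rx": 0, "ry": 0, "rz": 0.05, "gripper": -1}, {"x": -34, "y": -44, "z": 0, "rx": 0, "ry": 0, "rz": 0.08, "gripper": -1}, {"x": -48, "y": -62, "z": 0, "rx": 0, "ry": 0, "rz": 0.105, "gripper": -1}, {"x": -58, "y": -75, "z": 0, "rx": 0, "ry": 0, "rz": 0.124, "gripper": -1}, {"x": -62, "y": -80, "z": 0, "rx": 0, "ry": 0, "rz": 0.124, "gripper": -1}, {"x": -58, "y": -91, "z": 0, "rx": 0, "ry": 0, "rz": 0.124, "gripper": -1}, {"x": -53, "y": -104, "z": 0, "rx": 0, "ry": 0, "rz": 0.124, "gripper": -1}, {"x": -53, "y": -104, "z": 0, "rx": 0, "ry": 0, "rz": 0.124, "gripper": -1}, {"x": -53, "y": -104, "z": 0, "rx": 0, "ry": 0, "rz": 0.124, "gripper": -1}], newtons=50)

```text
clock: 5.6
eef_pos: [493.4, -361.1, 248.9]
tcp_rot: [-3.141, 0.0, 0.351]
contact_force: [-0.2, 1.0, -2.2]
opening: 0.097
grasp_force: 48.8
```

```bash
python3 - <<'E'
from h import *
ims=[cv2.resize(r.grab_frame("scene")[120:240,220:380],(600,450),interpolation=cv2.INTER_CUBIC)]
cv2.imwrite("pics/g4.png",np.hstack(ims))
s=r.sense();print(s['eef_pos'],s['tcp_rot'],s['clock'],s['contact_force'])
E
```

```text
[ 493.21980211 -360.77337079  248.90263549] [-3.14077719e+00  2.40668613e-04  3.50895919e-01] 5.65 [-0.90794949 -0.2440315  -1.9623947 ]
```

View pics/g4.png

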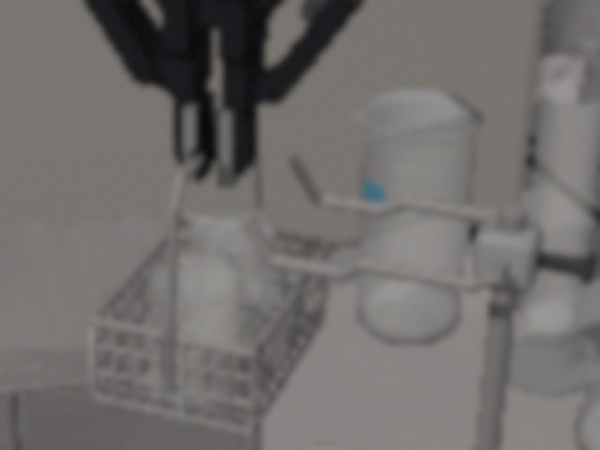

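The view shows the saddle directly. On the far prong it runs from the bend at (320,200) to the shoulder step at (385,208), and on the near prong from about (269,257) to (337,270). It seems to lie in front of the stand origin, so I'll measure it.

```bash
cat >> h.py <<'E'
def ray(n,uv,z):
    c=r.camera_params(n); M=R.from_euler('xyz',c['orientation']).as_matrix()
    d=M@np.linalg.inv(np.array(c['mtx']))@np.r_[uv,1]; e=np.array(c['eye']); return e+d*(z-e[2])/d[2]
def stf(P,o=(520.2,-435.9),a=-1.22):
    d=np.array(P)[:2]-o; return np.array([np.cos(a)*d[0]+np.sin(a)*d[1],-np.sin(a)*d[0]+np.cos(a)*d[1]])
E
python3 - <<'E'
from h import *
np.set_printoptions(suppress=True,precision=1)
for nm,p in dict(bendF=(320,200),stepF=(385,208),stepF2=(400,203),bendN=(269,257),stepN=(337,270),stepN2=(352,263)).items():
    print(nm,stf(ray("scene",np.array(p)/3.75+(220,120),230)))
im=cv2.imread("pics/scene2.png")[150:210,270:365]
cv2.imwrite("pics/hook.png",cv2.resize(im,None,fx=8,fy=8,interpolation=cv2.INTER_CUBIC))
E
```

```text
bendF [-38.8  31. ]
stepF [-8.3 34. ]
stepF2 [-3.2 41.5]
bendN [-42.7 -29.8]
stepN [-11.5 -30.2]
stepN2 [ -7.3 -21.9]
```

View pics/hook.png

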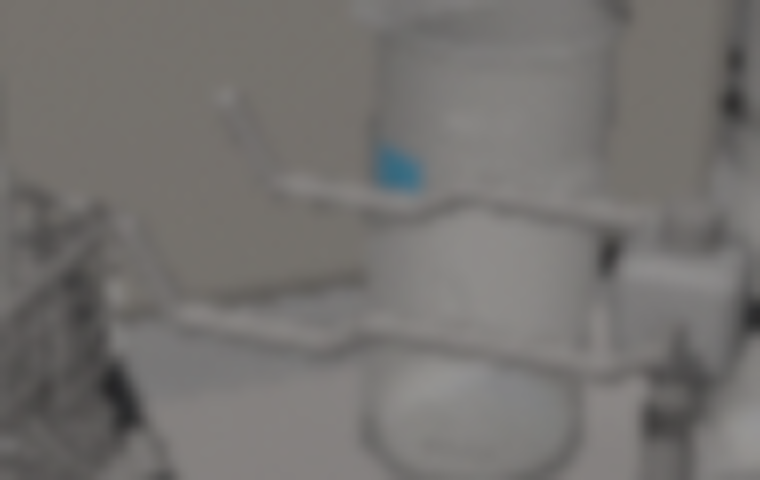

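The saddle spans far (280,185)-(425,205) and near (178,312)-(330,342), so its centre is about 25 mm in front of the stand origin. I move in along the prongs and then start lowering.

Request:
servo_tool(deltas=[{"x": 3, "y": -8, "z": 1, "rx": 0, "ry": 0, "rz": 0, "gripper": -1}, {"x": 8, "y": -22, "z": 1, "rx": 0, "ry": 0, "rz": 0, "gripper": -1}, {"x": 13, "y": -36, "z": 1, "rx": 0, "ry": 0, "rz": 0, "gripper": -1}, {"x": 17, "y": -46, "z": 1, "rx": 0, "ry": 0, "rz": 0, "gripper": -1}, {"x": 19, "y": -52, "z": 1, "rx": 0, "ry": 0, "rz": 0, "gripper": -1}, {"x": 19, "y": -52, "z": 1, "rx": 0, "ry": 0, "rz": 0, "gripper": -1}, {"x": 19, "y": -52, "z": -5, "rx": 0, "ry": 0, "rz": 0, "gripper": -1}, {"x": 19, "y": -52, "z": -12, "rx": 0, "ry": 0, "rz": 0, "gripper": -1}, {"x": 19, "y": -52, "z": -18, "rx": 0, "ry": 0, "rz": 0, "gripper": -1}, {"x": 19, "y": -52, "z": -18, "rx": 0, "ry": 0, "rz": 0, "gripper": -1}], newtons=50)

```text
clock: 6.65
eef_pos: [511.3, -412.4, 229.8]
tcp_rot: [-3.14, 0.001, 0.351]
contact_force: [-0.5, -0.3, -2.8]
opening: 0.097
grasp_force: 48.7
```

```bash
python3 - <<'E'
from h import *
cv2.imwrite("pics/g5.png",cv2.resize(r.grab_frame("scene")[130:230,240:375],(800,593),interpolation=cv2.INTER_CUBIC))
s=r.sense();print(s['eef_pos'],s['tcp_rot'],s['clock'],s['contact_force'])
E
```

```text
[ 511.62072833 -412.59656179  230.49949043] [-3.14032401e+00  7.15590876e-04  3.51065050e-01] 6.7 [-0.74865822  1.03637067 -2.5916949 ]
```

View pics/g5.png

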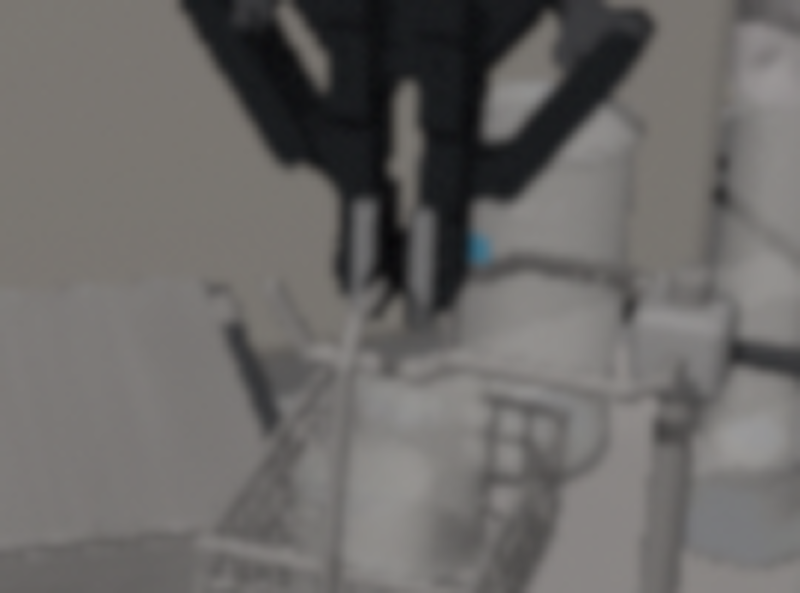

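The bar hangs over the middle of the saddle, with the near prong's level part at (305..410, 350..370). I lower it on.

Request:
servo_tool(deltas=[{"x": 0, "y": 0, "z": -4, "rx": 0, "ry": 0, "rz": 0, "gripper": -1}, {"x": 0, "y": 0, "z": -8, "rx": 0, "ry": 0, "rz": 0, "gripper": -1}, {"x": 0, "y": 0, "z": -10, "rx": 0, "ry": 0, "rz": 0, "gripper": -1}, {"x": 0, "y": 0, "z": -12, "rx": 0, "ry": 0, "rz": 0, "gripper": -1}, {"x": 0, "y": 0, "z": -12, "rx": 0, "ry": 0, "rz": 0, "gripper": -1}], newtons=50)

```text
clock: 7.2
eef_pos: [511.8, -413.1, 219.0]
tcp_rot: [-3.141, 0.0, 0.351]
contact_force: [0.4, -0.4, -2.0]
opening: 0.1
grasp_force: 48.8
```

Request:
servo_tool(deltas=[{"x": 0, "y": 0, "z": -1, "rx": 0, "ry": 0, "rz": 0, "gripper": -1}, {"x": 0, "y": 0, "z": -1, "rx": 0, "ry": 0, "rz": 0, "gripper": -1}, {"x": 0, "y": 0, "z": -2, "rx": 0, "ry": 0, "rz": 0, "gripper": -1}, {"x": 0, "y": 0, "z": -2, "rx": 0, "ry": 0, "rz": 0, "gripper": -1}], newtons=50)

```text
clock: 7.6
eef_pos: [512.1, -413.3, 217.6]
tcp_rot: [3.141, -0.0, 0.351]
contact_force: [0.7, 0.6, -1.1]
opening: 0.098
grasp_force: 49.1
```

Request:
servo_tool(deltas=[{"x": 0, "y": 0, "z": -1, "rx": 0, "ry": 0, "rz": 0, "gripper": -1}, {"x": 0, "y": 0, "z": -1, "rx": 0, "ry": 0, "rz": 0, "gripper": -1}, {"x": 0, "y": 0, "z": -1.5, "rx": 0, "ry": 0, "rz": 0, "gripper": -1}, {"x": 0, "y": 0, "z": -1.5, "rx": 0, "ry": 0, "rz": 0, "gripper": -1}], newtons=50)

```text
clock: 8.0
eef_pos: [512.2, -413.3, 217.2]
tcp_rot: [3.141, -0.001, 0.351]
contact_force: [-2.6, 1.3, 7.6]
opening: 0.101
grasp_force: 49.9
```

Contact: the vertical force went from -3 N to +7.6 N. I open the fingers partly.

Request:
servo_tool(deltas=[{"x": 0, "y": 0, "z": 0, "rx": 0, "ry": 0, "rz": 0, "gripper": -0.7}, {"x": 0, "y": 0, "z": 0, "rx": 0, "ry": 0, "rz": 0, "gripper": -0.5}, {"x": 0, "y": 0, "z": 0, "rx": 0, "ry": 0, "rz": 0, "gripper": -0.35}, {"x": 0, "y": 0, "z": 0, "rx": 0, "ry": 0, "rz": 0, "gripper": -0.35}, {"x": 0, "y": 0, "z": 0, "rx": 0, "ry": 0, "rz": 0, "gripper": -0.35}], newtons=50)

```text
clock: 8.5
eef_pos: [511.9, -413.2, 215.6]
tcp_rot: [-3.141, 0.0, 0.351]
contact_force: [-0.7, 0.7, -0.7]
opening: 0.322
grasp_force: 0.0
```

Request:
servo_tool(deltas=[{"x": 0, "y": 0, "z": 8, "rx": 0, "ry": 0, "rz": 0, "gripper": -0.35}, {"x": 0, "y": 0, "z": 20, "rx": 0, "ry": 0, "rz": 0, "gripper": -0.35}, {"x": 0, "y": 0, "z": 40, "rx": 0, "ry": 0, "rz": 0, "gripper": -0.35}, {"x": 0, "y": 0, "z": 70, "rx": 0, "ry": 0, "rz": 0, "gripper": -0.35}, {"x": 0, "y": 0, "z": 105, "rx": 0, "ry": 0, "rz": 0, "gripper": -0.35}, {"x": 0, "y": 35, "z": 105, "rx": 0, "ry": 0, "rz": 0, "gripper": 0.2}, {"x": -15, "y": 75, "z": 105, "rx": 0, "ry": 0, "rz": 0.1, "gripper": 0.2}, {"x": -30, "y": 110, "z": 105, "rx": 0, "ry": 0, "rz": 0.2, "gripper": 0.2}, {"x": -40, "y": 140, "z": 105, "rx": 0, "ry": 0, "rz": 0.3, "gripper": 0.2}, {"x": -40, "y": 140, "z": 105, "rx": 0, "ry": 0, "rz": 0.3, "gripper": 0.2}], newtons=50)

```text
clock: 9.5
eef_pos: [471.0, -270.4, 322.4]
tcp_rot: [3.141, -0.001, 0.655]
contact_force: [0.0, 0.1, -0.3]
opening: 0.6
grasp_force: 0.0
```

```bash
python3 - <<'E'
from h import *
a=r.grab_frame("scene")[110:250,120:370]; b=r.grab_frame("top"); 
cv2.imwrite("pics/top6.png",b)
print(r.recognise("lid_handle","scene"),r.recognise("lid_handle","top"))
a=cv2.resize(a,(800,448)[:2],interpolation=cv2.INTER_CUBIC)[:,:]
# left: hook part and lid handle part from top
b1=cv2.resize(b[200:265,170:250],(370,300),interpolation=cv2.INTER_CUBIC); b2=cv2.resize(b[150:250,290:420],(390,300),interpolation=cv2.INTER_CUBIC)
a=cv2.resize(a,(535,300))
cv2.imwrite("pics/g6.png",np.vstack([np.hstack([a,np.zeros((300,225,3),np.uint8)]),np.hstack([b1,b2])]))
s=r.sense();print(s['eef_pos'],s['tcp_rot'],s['clock'],s['contact_force'])
E
```

```text
[{'box': [194.2, 176.0, 93.0, 49.3], 'conf': 0.63}] [{'box': [221.1, 133.8, 76.4, 62.6], 'conf': 0.78}]
[ 472.60036174 -274.04991445  321.51713348] [ 3.14013749e+00 -3.55518822e-04  6.49428775e-01] 9.7 [ 0.0244879   0.03535113 -0.39391972]
```

View pics/g6.png

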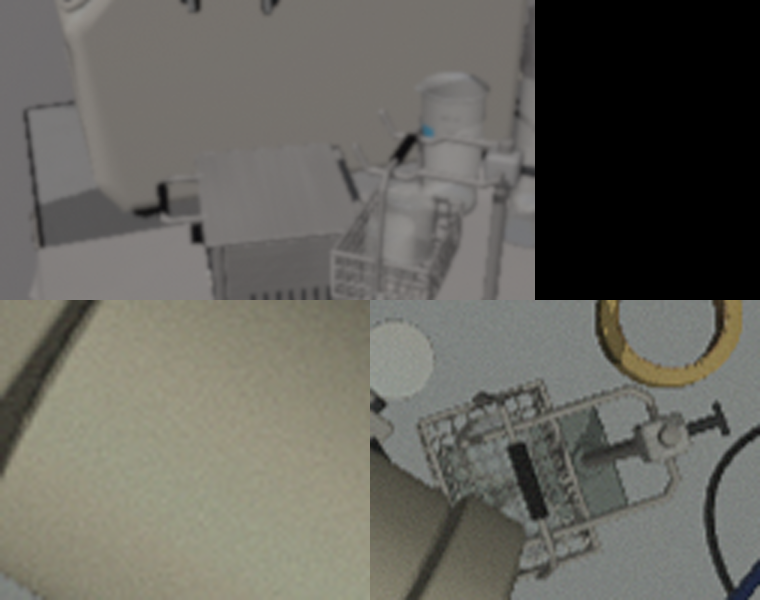

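The basket hangs on both prongs with the grip sleeve centred between them, at (528,480) in the lower-right tile. Next I locate the lid handle.

```bash
python3 - <<'E'
from h import *
np.set_printoptions(suppress=True,precision=1)
# dark sleeve segmentation in top0 near handle
im=cv2.cvtColor(cv2.imread("pics/top0.png"),cv2.COLOR_BGR2GRAY)
m=np.zeros_like(im); m[220:250,186:220]=(im[220:250,186:220]<50)
ys,xs=np.nonzero(m); print(len(xs),xs.mean(),ys.mean()); rect=cv2.minAreaRect(np.c_[xs,ys].astype(np.float32)); print(rect)
c=rect[0]; print("top z113",ray("top",c,113))
im=cv2.cvtColor(cv2.imread("pics/scene2.png"),cv2.COLOR_BGR2GRAY)
m=np.zeros_like(im); m[190:212,188:205]=(im[190:212,188:205]<55); ys,xs=np.nonzero(m); rs=cv2.minAreaRect(np.c_[xs,ys].astype(np.float32));print(rs,"scene z113",ray("scene",rs[0],113))
f=lambda P:np.r_[proj("scene",P)[0]-rs[0],proj("top",P)[0]-c]
print(least_squares(f,[460,-160,113.],x_scale=100.).x)
e=r.sense()['eef_pos'];print(e)
E
```

```text
145 202.35172413793103 234.6206896551724
((200.8094024658203, 233.37847900390625), (33.968544006347656, 5.426047325134277), 41.987213134765625)
top z113 [ 467.3 -159.5  113. ]
((193.0, 203.0), (14.0, 10.0), 90.0) scene z113 [ 460.9 -157.5  113. ]
[ 465.1 -157.4  111.1]
[ 472.6 -274.   321.5]
```

Request:
servo_tool(deltas=[{"x": -3, "y": 35, "z": 0, "rx": 0, "ry": 0, "rz": 0.1, "gripper": -0.4}, {"x": -6, "y": 75, "z": 0, "rx": 0, "ry": 0, "rz": 0.2, "gripper": -0.4}, {"x": -9, "y": 112, "z": 0, "rx": 0, "ry": 0, "rz": 0.255, "gripper": -0.4}, {"x": -9, "y": 112, "z": -40, "rx": 0, "ry": 0, "rz": 0.255, "gripper": -0.4}, {"x": -9, "y": 112, "z": -80, "rx": 0, "ry": 0, "rz": 0.255, "gripper": -0.4}, {"x": -9, "y": 112, "z": -120, "rx": 0, "ry": 0, "rz": 0.255, "gripper": -0.4}, {"x": -9, "y": 112, "z": -150, "rx": 0, "ry": 0, "rz": 0.255, "gripper": -0.4}, {"x": -9, "y": 112, "z": -165, "rx": 0, "ry": 0, "rz": 0.255, "gripper": -0.4}, {"x": -9, "y": 112, "z": -165, "rx": 0, "ry": 0, "rz": 0.255, "gripper": -0.4}, {"x": -9, "y": 112, "z": -165, "rx": 0, "ry": 0, "rz": 0.255, "gripper": -0.4}], newtons=30)

```text
clock: 10.7
eef_pos: [463.6, -161.9, 156.0]
tcp_rot: [-3.142, 0.0, 0.905]
contact_force: [0.9, -0.1, 0.2]
opening: 0.301
grasp_force: 0.0
```

Request:
servo_tool(deltas=[{"x": 0, "y": 0, "z": -10, "rx": 0, "ry": 0, "rz": 0, "gripper": -0.4}, {"x": 0, "y": 0, "z": -20, "rx": 0, "ry": 0, "rz": 0, "gripper": -0.4}, {"x": 0, "y": 0, "z": -30, "rx": 0, "ry": 0, "rz": 0, "gripper": -0.4}, {"x": 0, "y": 0, "z": -38, "rx": 0, "ry": 0, "rz": 0, "gripper": -0.4}, {"x": 0, "y": 0, "z": -38, "rx": 0, "ry": 0, "rz": 0, "gripper": -0.4}], newtons=30)

```text
clock: 11.2
eef_pos: [462.2, -160.8, 116.5]
tcp_rot: [-3.14, 0.001, 0.906]
contact_force: [-0.0, -0.2, 0.2]
opening: 0.298
grasp_force: 0.0
```

Request:
servo_tool(deltas=[{"x": 0, "y": 0, "z": -4, "rx": 0, "ry": 0, "rz": 0, "gripper": -0.4}, {"x": 0, "y": 0, "z": -8, "rx": 0, "ry": 0, "rz": 0, "gripper": -0.4}, {"x": 0, "y": 0, "z": -11, "rx": 0, "ry": 0, "rz": 0, "gripper": -0.4}, {"x": 0, "y": 0, "z": -11, "rx": 0, "ry": 0, "rz": 0, "gripper": -0.4}], newtons=30)

```text
clock: 11.6
eef_pos: [462.8, -161.1, 106.5]
tcp_rot: [-3.141, 0.0, 0.906]
contact_force: [-0.6, 0.2, 0.8]
opening: 0.302
grasp_force: 0.0
```

Request:
servo_tool(deltas=[{"x": 0, "y": 0, "z": -4, "rx": 0, "ry": 0, "rz": 0, "gripper": -0.4}, {"x": 0, "y": 0, "z": -8, "rx": 0, "ry": 0, "rz": 0, "gripper": -0.4}, {"x": 0, "y": 0, "z": -11, "rx": 0, "ry": 0, "rz": 0, "gripper": -0.4}, {"x": 0, "y": 0, "z": -11, "rx": 0, "ry": 0, "rz": 0, "gripper": -0.4}], newtons=30)

```text
clock: 12.0
eef_pos: [462.6, -161.0, 95.3]
tcp_rot: [-3.141, 0.0, 0.906]
contact_force: [0.3, 0.9, -0.0]
opening: 0.301
grasp_force: 0.0
```

Request:
servo_tool(deltas=[{"x": 0, "y": 0, "z": 0, "rx": 0, "ry": 0, "rz": 0, "gripper": -0.6}, {"x": 0, "y": 0, "z": 0, "rx": 0, "ry": 0, "rz": 0, "gripper": -0.7}, {"x": 0, "y": 0, "z": 0, "rx": 0, "ry": 0, "rz": 0, "gripper": -0.7}], newtons=20)

```text
clock: 12.3
eef_pos: [464.2, -161.8, 96.3]
tcp_rot: [3.139, -0.001, 0.906]
contact_force: [4.0, -3.9, -2.4]
opening: 0.152
grasp_force: 2.7
```

Request:
servo_tool(deltas=[{"x": 1, "y": -0.8, "z": 0, "rx": 0, "ry": 0, "rz": 0, "gripper": -0.75}, {"x": 1, "y": -0.8, "z": 0, "rx": 0, "ry": 0, "rz": 0, "gripper": -1}, {"x": 1, "y": -0.8, "z": 0, "rx": 0, "ry": 0, "rz": 0, "gripper": -1}, {"x": 1, "y": -0.8, "z": 0, "rx": 0, "ry": 0, "rz": 0, "gripper": -1}], newtons=25)

```text
clock: 12.7
eef_pos: [465.0, -162.4, 96.3]
tcp_rot: [3.139, -0.001, 0.906]
contact_force: [4.5, -4.5, 1.8]
opening: 0.119
grasp_force: 24.4
```

```bash
python3 - <<'E'
from h import *
s=r.sense();print(s)
E
```

```text
{'clock': 12.7, 'qpos': array([-3.38981573e-01,  3.31985576e-01,  2.02817320e+00, -2.13253459e-04,
        7.79146986e-01,  3.26151791e-01]), 'qvel': array([ 2.45170876e-04, -1.56571954e-03, -1.49925550e-04,  3.03269103e-04,
        1.37611169e-04,  4.13890033e-06]), 'joint_efforts': array([ 1.05864208e+00, -4.76626682e+01, -2.03293741e+01,  4.49056244e-01,
        1.70021262e+00, -3.42962577e-02]), 'eef_pos': array([ 464.99735262, -162.41802212,   96.27379763]), 'tcp_rot': array([ 3.13937821e+00, -5.90440620e-04,  9.05815177e-01]), 'contact_force': array([ 4.48809044, -4.54391266,  1.82834972]), 'wrist_torque': array([-0.58269588, -0.62511616, -0.03728519]), 'grasp_force': 24.362624287605286, 'opening': 0.11909842197468304}
```

Request:
servo_tool(deltas=[{"x": 0.2, "y": -0.2, "z": 9.6, "rx": 0, "ry": 0, "rz": 0, "gripper": -1}, {"x": 0.9, "y": -0.7, "z": 19, "rx": 0, "ry": 0, "rz": 0, "gripper": -1}, {"x": 1.9, "y": -1.5, "z": 29, "rx": 0, "ry": 0, "rz": 0, "gripper": -1}, {"x": 3.2, "y": -2.5, "z": 38.3, "rx": 0, "ry": 0, "rz": 0, "gripper": -1}, {"x": 5.6, "y": -4.4, "z": 50.7, "rx": 0, "ry": 0, "rz": 0, "gripper": -1}, {"x": 8.7, "y": -6.9, "z": 62.9, "rx": 0, "ry": 0, "rz": 0, "gripper": -1}, {"x": 12.5, "y": -9.9, "z": 74.8, "rx": 0, "ry": 0, "rz": 0, "gripper": -1}, {"x": 16.9, "y": -13.4, "z": 86.4, "rx": 0, "ry": 0, "rz": 0, "gripper": -1}, {"x": 19.3, "y": -15.3, "z": 92, "rx": 0, "ry": 0, "rz": 0, "gripper": -1}, {"x": 19.3, "y": -15.3, "z": 92, "rx": 0, "ry": 0, "rz": 0, "gripper": -1}], newtons=25)

```text
clock: 13.7
eef_pos: [484.8, -178.1, 188.3]
tcp_rot: [3.138, -0.001, 0.906]
contact_force: [8.1, -4.6, -9.6]
opening: 0.115
grasp_force: 24.8
```

Request:
servo_tool(deltas=[{"x": 3.5, "y": -2.8, "z": 5, "rx": 0, "ry": 0, "rz": 0, "gripper": -1}, {"x": 6.4, "y": -5.1, "z": 10, "rx": 0, "ry": 0, "rz": 0, "gripper": -1}, {"x": 12.2, "y": -9.6, "z": 20.3, "rx": 0, "ry": 0, "rz": 0, "gripper": -1}, {"x": 18.6, "y": -14.7, "z": 30, "rx": 0, "ry": 0, "rz": 0, "gripper": -1}, {"x": 25.5, "y": -20.2, "z": 39.2, "rx": 0, "ry": 0, "rz": 0, "gripper": -1}, {"x": 32.9, "y": -26.1, "z": 47.8, "rx": 0, "ry": 0, "rz": 0, "gripper": -1}, {"x": 40.8, "y": -32.3, "z": 55.6, "rx": 0, "ry": 0, "rz": 0, "gripper": -1}, {"x": 44, "y": -34.8, "z": 58.5, "rx": 0, "ry": 0, "rz": 0, "gripper": -1}, {"x": 44, "y": -34.8, "z": 58.5, "rx": 0, "ry": 0, "rz": 0, "gripper": -1}], newtons=25)

```text
clock: 14.6
eef_pos: [527.2, -211.9, 248.1]
tcp_rot: [-3.14, -0.0, 0.906]
contact_force: [-4.5, 7.3, 6.3]
opening: 0.115
grasp_force: 25.5
```

Request:
servo_tool(deltas=[{"x": 3.2, "y": -2.5, "z": 3, "rx": 0, "ry": 0, "rz": 0, "gripper": -1}, {"x": 6.3, "y": -5, "z": 5.5, "rx": 0, "ry": 0, "rz": 0, "gripper": -1}, {"x": 9, "y": -7.2, "z": 7.8, "rx": 0, "ry": 0, "rz": 0, "gripper": -1}, {"x": 9, "y": -7.2, "z": 7.8, "rx": 0, "ry": 0, "rz": 0, "gripper": -1}, {"x": 9, "y": -7.2, "z": 7.8, "rx": 0, "ry": 0, "rz": 0, "gripper": -1}], newtons=25)

```text
clock: 15.1
eef_pos: [536.0, -219.0, 255.2]
tcp_rot: [-3.141, -0.0, 0.906]
contact_force: [-2.7, 4.7, 6.6]
opening: 0.115
grasp_force: 25.5
```

```bash
python3 - <<'E'
from h import *
P=[]
for i in range(4):
    im=r.grab_frame("scene"); s=r.sense(); P.append(s['eef_pos'])
cv2.imwrite("pics/sc7.png",im)
d=np.mean(P,0)-[465,-162.4,96.27]; u=.784*d[0]-.621*d[1]
print(d,u,np.hypot(184-u,d[2]),np.degrees(np.arctan2(d[2],184-u)),s['contact_force'],s['grasp_force'])
# image check: dark sleeve near expected position, and predicted at 56/60/64 deg
for a in (56,60,64):
    a=np.radians(a); h=np.array([465.3,-162.6])+184*np.array([.784,-.621])
    P=np.r_[h-184*np.cos(a)*np.array([.784,-.621]),113+184*np.sin(a)]; print(proj("scene",P))
for n in("basket","basket_handle"): print(n,[(d['box'],d['conf']) for d in r.recognise(n,"scene")[:2]])
E
```

```text
[ 70.97520019 -56.48999309 158.897845  ] 90.72484265470963 184.25194740812077 59.586496812817714 [-1.85480114  4.26540263  6.06626229] 25.49925059080124
[[231.43979761 130.91697426]]
[[236.92643642 127.19293512]]
[[242.68524961 123.82562454]]
basket [([276.0, 167.7, 58.9, 90.2], 0.56)]
basket_handle [([277.2, 169.5, 62.8, 87.7], 0.57)]
```

```bash
python3 -c "
from rig import r
print(r.sign_off())"
```

```text
the job is handed in; nothing more can be done
None
```

The basket hangs by its handle on both prongs of the hook, released. The gripper is holding the bath lid at about 59.6°, worked out from the arm's position, not seen in a picture. The timer and the covered dish were not touched as far as I could see, and I handed the job in at about 15 s on the robot's clock.

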